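# Short the input and zero the sensor console

## Robot

A 6-joint arm with a two-finger parallel gripper is mounted at the origin on the work surface. World frame = base frame: x ahead of the robot, y to its left, z up, the work surface at z = 0. Lengths are in mm, angles in rad, forces in N, time in s.
With the tool pointing down it reaches from about 225 to 725 mm from the base axis. Payload 3.1 kg.
Tool frame: the origin (TCP) lies on the centre line of the jaws, within the pads' length; the fingertips stand bot.tip_extent ahead of it and the grasp point (between the pads) lies 6 mm ahead of it (bot.tip_extent is the distance from the TCP to the fingertips, in mm); z points along the fingers, y is the direction in which the jaws open and shut (so a half turn about z gives the same grasp; the last joint's range is limited). The gripper opens to 85 mm and grips with 20 to 120 N. Pads are 22 mm wide; open, the fingers measure 114 mm over their backs; the gripper's body (76 mm by 85 mm) begins 54 mm behind the grasp point. The pads swing forward as they close: fully open they stand 13 mm farther back than shut.
Start: joints at [-1.408, 0.048, 0.099, 1.622, 0, 1.443], TCP at [150.512, -502.955, 256.312] pointing down, gripper open.
Joint ranges: [-2.91, 2.91], [-0.99, 1.94], [-1.21, 1.42], [-2.12, 2.29], [-1.49, 1.47], [-3.14, 3.14]. Speed limits (rad/s): [2.79, 2.79, 3.14, 3.14, 3.14, 3.14].

## Interface

Orientations are given as a unit quaternion [w, x, y, z].
In Python, from bench import bot gives the robot as it stands.
- The arm moves only by the tool apply_moves, never from a script. Its argument "rows" is a list of rows, each a list of 7 numbers: the shift along the world's x, y, z in cm, then the turn, a rotation vector about the world's x, y, z in rad, then the finger opening in cm, from 0 to 8.54. In form: [[tx, ty, tz, ax, ay, az, grip], ...]. A call has exactly 10 rows; each row is the pose to reach, as a shift and turn from the pose measured when the call began; what a row does not reach only later rows make up. A row lasts 1/8 s, in which the tool goes at most 62.5 mm and 10.7 degrees, less where a joint would pass 70% of its speed; a pose out of reach is approached as far as the arm can. A call with a gripper value outside its range is refused whole. The fingers move at their own pace and stop on an object; "force" is the grip in N (left out, the last holds). Time passes only in rows, so rows that repeat a pose let the fingers close, or fill a call up. It gives the time, the measured TCP pose, the force and the opening at its end, in the units of the state.
- bot.observe(): the state, without advancing time (a new reading comes with each control period).
- bot.snapshot(name): name is "scene" or "side" or "wrist"; returns a dict with "img" (480x640x3 uint8, red, green, blue), "z_map" (480x640 float32, mm along the optical axis (not along the pixel's ray), 0 where there is no reading), "fovy" (degrees; the focal length in pixels is half the picture's height over the tangent of half this angle, whatever the lens; pixels are square), "cx", "cy" (the principal point, pixels), "extrinsics" (4x4, takes a point from camera to world coordinates). Camera axes: x right, y down, z forward; pixel columns grow to the right and rows downward; lengths in mm; the calibration is good to about 2 mm. A picture is of the moment at which its call begins.
- bot.finish_job(): hands the job in, once; it reports no verdict.
Trained networks look in the newest picture that a camera, given by its name, has taken for a name from the list of things; names that differ only in an ending like _2 or _b are one class to them, and where a whole thing is asked for, a point or a joint stands for the part that bears it (a point fixed in the world has none). Each returns a list of dicts, best first, with "conf" (0 to 1); they miss things now and then, are a little off and sometimes report something else, mostly with a low value. They report only what shows in the picture. A call takes as long as a camera call. They do not tell look-alikes from the thing itself.
- bot.silhouettes(camera, query): "pixels" (480x640 bool, what is visible of it) and "uv" ([column, row] in pixels, amid what is visible of it).
The state is a dict: "time": time; "joints": joint angles; "qvel": joint speeds; "joint_efforts": joint torques, N m; "position": TCP position; "tcp_rot": TCP orientation; "ft_force": force on the tool from outside, world axes, zero at the start; "ft_torque": the same for the moment, N m; "gripper_width": finger opening in mm.
Only numpy, scipy, OpenCV 4.12 (cv2) and the standard library are available. Lean on these libraries where they do the work, as an engineer would, in place of code of your own. Each camera call takes 0.05 s, during which the arm holds its last target. There are 200 camera calls.

## Task

Take the red-headed shorting pin out of the grey stand and plug it fully home into the open red-ringed jack on the console's rear ledge, and let go of it. Only then turn the round knob on the sloping panel until its white pointer points at the middle of the red zero mark, and let go of the knob with the pin still fully home. Leave the blue and yellow pins, the mouse and the cube where they are.

Things in the scene. Friction and masses are not known exactly. Their poses are not given: they have to be found in the camera images.
- console: Fixed console (all sizes here in mm), 170 deep (x), 240 wide (y). Origin: centre of underside, z up; low front (30 high) faces its -x, to the robot; yaw within 0.3. An aluminium panel rises from the front at 35 degrees over 110 of depth to a flat rear ledge 60 deep, 107 high; its outward normal is (-0.574, 0, 0.819) in this frame. Knob and dark dial on the panel's left (+y) half, flat dark display on the right.
- dial_zero (a point): Middle of the red zero mark (14 long, 8 wide) on the dark blue-grey dial plate (100 diameter, grey ticks), straight up the slope from the knob's axis and 42 from it. Fixed to the console, axes as the console's.
- jack_mouth (a point): Centre of the mouth of the open jack, on the ledge's surface (107 above the table), right (-y) side; axes as the console's. Vertical round hole, 12 diameter, chamfered, 36 deep, red ring around it. 140 to its left a blanked jack: black cap, 20 diameter, 6 high, not used.
- knob_top (a point): Centre of the zero knob's outer end face, on its axis. z: outward along the axis (the panel's normal); x: along the white pointer; turns with the knob. Dark round cylinder, 36 diameter, 24 high, reaching inward from here to a black disc, 58 diameter, 4 thick; the panel lies 30 below this point. The pointer is the white line on end face and disc; its tip is 38 from the axis.
- zero_knob (a joint): Knob angle, rad: 0 = pointer at the middle of the red mark; grows counter-clockwise seen from outside the panel (right-handed about knob_top's z). Starts at 0.7 to 2.2, so it must go clockwise; it can pass zero (range -2.6 to 2.6), stays where left, and takes about 0.05 N m to turn.
- pin_stand: Fixed grey block, 50 (x) by 160 (y) by 36 high, with three upright through holes of 11.6 diameter in a row along its y at -50, 0, +50. Origin: centre of its underside. Yaw up to 0.4 either way.
- pin_red: The shorting pin, upright in one of the stand's three holes (which one varies), about 30 g. Origin: on its axis at the underside of the head, z up. Above: red round head, 18 diameter, 30 high; below: brass shaft, 10 diameter, 30 long, chamfered end. The head's underside rests on the stand (36 above the table), and on the ledge when fully home.
- pin_blue: Bystander pin of the same shape, blue head, in another hole of the stand; same origin. To be left alone.
- pin_yellow: Bystander pin of the same shape, yellow head, in another hole of the stand; same origin. To be left alone.
- mouse: White and grey computer mouse, 108 (x) by 60 by 32 high, on the table between stand and console or beyond them (its place and the cube's are swapped at random). Origin: centre of its underside. To be left alone.
- cube: Yellow teaching cube, edge 40, on the table beyond or between stand and console. Origin: centre of its underside. To be left alone.
Mind the look-alikes: they are no part of the job. Of the things shaped like the pin_red, the red one is meant.

How it is judged (in metres and radians):
On the way, in this order (a step that is already met when the one before it is completed fails the run):
1. the red pin is fully home in the jack and let go of (z of pin_red in the frame of jack_mouth below 0.003 m and horizontal distance between pin_red and jack_mouth below 0.004 m and angle between pin_red's own z axis and vertical below 0.12 rad and contact force between the fingers and pin_red below 0.05 N), for 0.2 s.
2. with the pin in, the knob's pointer stands at the zero mark (z of pin_red in the frame of jack_mouth below 0.003 m and horizontal distance between pin_red and jack_mouth below 0.004 m and angle between pin_red's own z axis and vertical below 0.12 rad and value of joint zero_knob between -0.1 and 0.1 rad), for 0.2 s.
At the end, for the whole second after the job is handed in: The red pin stands at rest in the jack, its head's underside within 3 mm of the ledge, within 4 mm of the hole's axis and within 0.12 rad of upright; the knob stands within 0.1 rad of zero (all of step 2 and linear speed of pin_red below 0.02 m/s); the robot touches nothing.
It fails at once if the blue pin was moved by more than 20 mm (distance of pin_blue from where it was at the start of the episode above 0.02 m).
It fails at once if the yellow pin was moved by more than 20 mm (distance of pin_yellow from where it was at the start of the episode above 0.02 m).
It fails at once if the mouse was moved by more than 20 mm (distance of mouse from where it was at the start of the episode above 0.02 m).
It fails at once if the cube was moved by more than 20 mm (distance of cube from where it was at the start of the episode above 0.02 m).
It also fails if it takes over 64 s, if anything falls off the work surface, if the arm or the gripper's body presses on something with over 40 N, if the wrist force passes 120 N, or if a joint passes its speed limit or range.

## Working session

There is one attempt and no reset: what is moved stays moved. The work goes in short steps, Python scripts to look and compute and a tool call to move; the robot and the scene stay as the last step left them, time stands still between calls to the robot, and variables do not carry over. Pictures are saved under pics/ and viewed, about 8 in all and at most 12, crops included, and the job is handed in when it is done.

Besides the shell and the picture viewer there is one more tool, called after "Call:" as a command line: name --pt "numbers of a row" for each row, then --argument value for the rest. apply_moves: Moves the arm, as the interface text tells. Its arguments: {"type":"object","properties":{"rows":{"type":"array"},"force":{"type":"number"}},"required":["rows"]}

```bash
mkdir -p pics; ls
cat > h.py <<'E'
import numpy as np, cv2
from bench import bot
def snap(n,save=None):
    s=bot.snapshot(n)
    if save: cv2.imwrite('pics/'+save,s['img'][:,:,::-1])
    return s
def cloud(s):
    f=240/np.tan(np.radians(s['fovy'])/2)
    v,u=np.mgrid[0:480,0:640]; z=s['z_map'].astype(float)
    p=np.stack([(u-s['cx'])/f*z,(v-s['cy'])/f*z,z,np.ones_like(z)],-1)
    w=p@np.array(s['extrinsics']).T
    w=w[...,:3]; w[z<=0]=np.nan
    return w
def proj(s,P):
    f=240/np.tan(np.radians(s['fovy'])/2)
    c=np.linalg.inv(s['extrinsics'])@np.append(P,1)
    return c[0]/c[2]*f+s['cx'],c[1]/c[2]*f+s['cy']
E
python3 - <<'E'
from h import *
o=bot.observe(); print(o, bot.tip_extent)
ims=[]
for n in ['scene','side']:
    s=snap(n,n+'0.png'); w=cloud(s)
    print(n,s['fovy'],np.round(s['extrinsics'],3).tolist())
    np.savez(n+'0.npz',img=s['img'],w=w)
    for q in ['console','knob_top','dial_zero','jack_mouth','pin_stand','pin_red','pin_blue','pin_yellow','mouse','cube']:
        for d in bot.silhouettes(n,q)[:2]:
            p=w[d['pixels']]; print(n,q,round(d['conf'],2),np.round(d['uv']),d['pixels'].sum(),np.round(np.nanmedian(p,0)),np.round(np.nanmin(p,0)),np.round(np.nanmax(p,0)))
E
```

```text
pics
{'time': 0.0, 'joints': array([-1.40779160e+00,  4.87316256e-02,  9.75607243e-02,  1.62200152e+00,
       -5.60115713e-06,  1.44299628e+00]), 'qvel': array([ 0.00225537, -0.00029428,  0.0002372 ,  0.00206255, -0.00010181,
       -0.0001062 ]), 'joint_efforts': array([-8.23584469e-04, -3.38781130e+01,  3.20015502e+01,  2.02317053e-02,
       -3.50507698e-06, -3.42145427e-06]), 'position': array([ 150.42350378, -502.39836471,  255.10844099]), 'tcp_rot': array([-1.18781405e-03,  9.89446985e-01,  1.44890485e-01, -2.37114800e-05]), 'ft_force': array([-0.6663412 ,  0.34829156,  0.16091255]), 'ft_torque': array([0.00467997, 0.03965095, 0.07069806]), 'gripper_width': 85.45679634185272} 25.0
scene 48.25322859951467 [[0.14, 0.553, -0.821, 1409.845], [0.99, -0.09, 0.109, -194.001], [-0.014, -0.828, -0.56, 696.715], [0.0, 0.0, 0.0, 1.0]]
scene console 0.78 [441. 268.] 8993 [640. 146.  79.] [366.  26.  -2.] [652. 346. 118.]
scene knob_top 0.71 [450. 232.] 273 [530. 194.  90.] [399. 171.   2.] [560. 274. 105.]
scene knob_top 0.47 [440. 269.] 9101 [640. 146.  79.] [408.  26.  -2.] [652. 374. 1
[... 1481 characters left out ...]
 354 [ 398. -412.   50.] [ 392. -418.   -1.] [ 412. -400.   62.]
side pin_red 0.68 [374. 382.] 280 [ 454. -342.   59.] [ 448. -348.   34.] [ 471. -329.   69.]
side pin_blue 0.67 [359. 356.] 255 [ 469. -295.   58.] [ 462. -301.   34.] [ 486. -262.   68.]
side pin_yellow 0.51 [351. 336.] 245 [ 485. -247.   57.] [ 478. -253.   -5.] [ 535. -185.   70.]
side mouse 0.95 [424. 268.] 1752 [ 696. -179.   26.] [ 651. -204.   -3.] [ 783. -116.   36.]
side mouse 0.29 [275. 200.] 9837 [561.  91.  78.] [ 194. -536.   -3.] [745. 469. 586.]
side cube 0.75 [240. 179.] 523 [517. 188.  84.] [497. 168.  56.] [547. 248. 103.]
side cube 0.64 [291. 314.] 945 [ 438. -141.   35.] [ 418. -159.   -4.] [481. -73.  44.]
```

Run:
```python
import cv2,numpy as np
a=cv2.imread('pics/side0.png')[90:480,140:560]
b=cv2.imread('pics/scene0.png')[180:400,120:560]
a=cv2.resize(a,None,fx=1.4,fy=1.4); cv2.imwrite('pics/a.png',a)
b=cv2.resize(b,None,fx=1.8,fy=1.8,interpolation=cv2.INTER_CUBIC); cv2.imwrite('pics/b.png',b)
```

```text
(no output)
```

View pics/a.png

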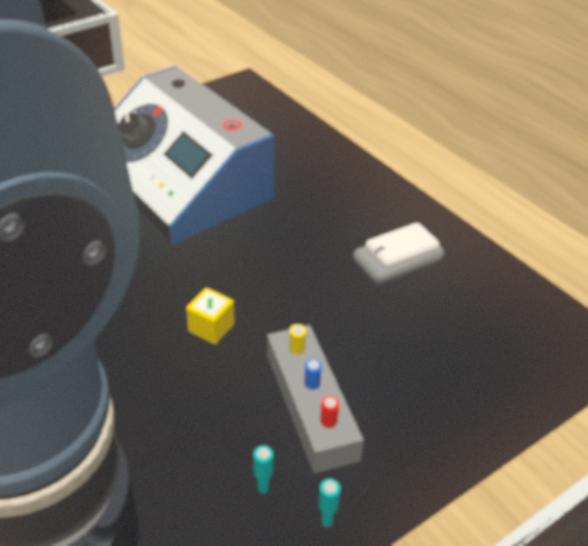

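View pics/b.png

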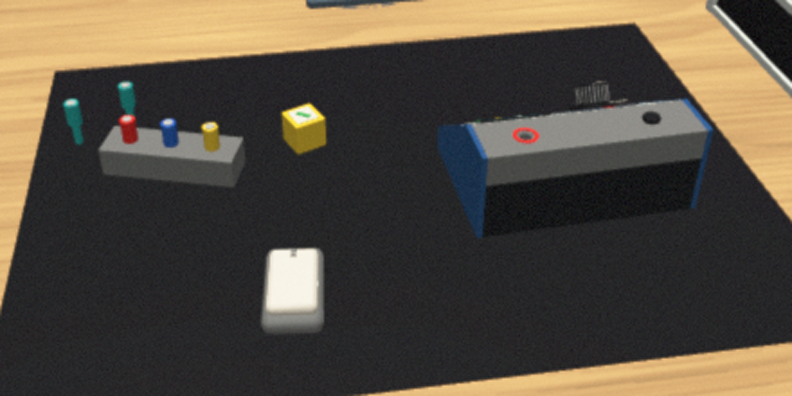

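The red pin is the stand's robot-right end pin (side crop ~(330,411), scene crop ~(128,128)). The red ring is at the ledge's right end, and two teal look-alikes stand free in front of the stand. Next I'll measure these precisely.

```bash
cat >> h.py <<'E'
def hsv(img): return cv2.cvtColor(img,cv2.COLOR_RGB2HSV).astype(int)
def onplane(s,m,z):
    "pixels of mask cast on plane z -> xy points"
    f=240/np.tan(np.radians(s['fovy'])/2); v,u=np.nonzero(m); E=np.array(s['extrinsics'])
    d=np.stack([(u-s['cx'])/f,(v-s['cy'])/f,np.ones(len(u))],-1)@E[:3,:3].T
    t=(z-E[2,3])/d[:,2]; return (E[:3,3]+d*t[:,None])[:,:2]
def redm(img):
    h=hsv(img); return ((h[...,0]<8)|(h[...,0]>172))&(h[...,1]>130)&(h[...,2]>90)
E
python3 - <<'E'
from h import *
for n in ['scene','side']:
    s=snap(n); w=cloud(s); h=hsv(s['img']); 
    cols={'red':redm(s['img']),'blue':(abs(h[...,0]-112)<12)&(h[...,1]>130)&(h[...,2]>60),'yel':(abs(h[...,0]-25)<6)&(h[...,1]>150)&(h[...,2]>80),'teal':(abs(h[...,0]-89)<8)&(h[...,1]>120)&(h[...,2]>50)}
    for k,m in cols.items():
        N,L,st,c=cv2.connectedComponentsWithStats(m.astype(np.uint8))
        for i in range(1,N):
            if st[i,4]<15: continue
            q=L==i; p=w[q]; e=''
            if k=='red' and np.nanmedian(p[:,2])>90:
                xy=onplane(s,q,107); e=(xy.min(0)+xy.max(0))/2; e=(np.round(e,1),np.round(np.ptp(xy,axis=0),1))
            print(n,k,np.round(c[i]),st[i,4],np.round(np.nanmedian(p,0),1),np.round(np.nanpercentile(p,[5,95],axis=0),0).tolist(),e)
    # pin tops: bright/white-ish top faces z>60
    r=w.reshape(-1,3)
    # ledge plane & edges
    k=(abs(r[:,2]-107)<5)&(r[:,0]>450)&(r[:,1]>-50); P=r[k,:2].astype(np.float32)
    print('ledge',len(P),np.round(np.median(r[k,2]),1),cv2.minAreaRect(P),np.round(cv2.boxPoints(cv2.minAreaRect(P))).tolist())
    k=(abs(r[:,2]-36)<4)&(r[:,0]>420)&(r[:,0]<550)&(r[:,1]<-190)&(r[:,1]>-400); P=r[k,:2].astype(np.float32)
    print('stand',len(P),np.round(np.median(r[k,2]),1),cv2.minAreaRect(P))
    k=(r[:,2]>61)&(r[:,2]<72)&(r[:,1]<-190)&(r[:,1]>-400)&(r[:,0]>420)&(r[:,0]<550); P=r[k]
    from scipy.cluster.vq import kmeans2
    cc,l=kmeans2(P[:,:2],np.array([[461,-338],[476,-290],[490,-245.]]),minit='matrix'); print('tops',np.round(cc,1).tolist(),np.bincount(l),np.median(P[:,2]))
E
```

```text
scene red [549. 142.] 106 [236.5 555.9 141.9] [[222.0, 546.0, 129.0], [244.0, 568.0, 147.0]] (array([166.7, 600.1]), array([64.4, 49.3]))
scene red [191. 252.] 110 [ 461.8 -337.8   54.2] [[454.0, -347.0, 38.0], [465.0, -331.0, 68.0]] 
scene red [412. 255.] 59 [618.2  88.5 109.2] [[605.0, 76.0, 107.0], [629.0, 99.0, 111.0]] (array([614.4,  88.9]), array([26.8, 26.9]))
scene blue [509. 264.] 160 [637.  282.1  77.6] [[583.0, 279.0, 7.0], [640.0, 285.0, 110.0]] 
scene blue [214. 254.] 101 [ 477.5 -290.4   55.6] [[469.0, -299.0, 40.0], [481.0, -283.0, 68.0]] 
scene blue [378. 274.] 1005 [601.2  31.6  50.9] [[506.0, 28.0, 8.0], [649.0, 37.0, 107.0]] 
scene yel [547. 149.] 79 [241.1 547.2 122.4] [[222.0, 540.0, 114.0], [250.0, 573.0, 127.0]] 
scene yel [289. 253.] 429 [ 457.2 -133.7   23.9] [[421.0, -156.0, 2.0], [467.0, -110.0, 42.0]] 
scene yel [237. 256.] 100 [ 492.8 -243.8   56.2] [[484.0, -251.0, 40.0], [496.0, -236.0, 67.0]] 
scene teal [190. 234.] 121 [ 376.  -345.5   44.2] [[321.0, -357.0, 2.0], [380.0, -338.0, 61.0]] 
scene teal [161. 247.] 159 [ 405.5 -407.7   39.1] [[394.0, -417.
[... 816 characters left out ...]
[468.0, -110.0, 40.0]] 
side yel [352. 335.] 119 [ 483.  -250.1   52.8] [[479.0, -252.0, 40.0], [490.0, -245.0, 65.0]] 
side teal [328. 425.] 321 [ 369.5 -350.    39.7] [[364.0, -355.0, -1.0], [395.0, -321.0, 60.0]] 
side teal [374. 449.] 329 [ 398.7 -412.4   40.9] [[393.0, -417.0, -1.0], [432.0, -388.0, 60.0]] 
ledge 4245 107.1 ((1039.994140625, 447.33001708984375), (942.1981201171875, 1033.477783203125), 89.804931640625) [[522.0, -22.0], [1555.0, -26.0], [1558.0, 917.0], [525.0, 920.0]]
stand 2372 35.2 ((472.7276916503906, -289.8058166503906), (164.01524353027344, 51.35636901855469), 72.43285369873047)
tops [[456.2, -339.2], [471.4, -291.8], [486.7, -244.6]] [123 107  94] 65.25023243103254
```

Call:
apply_moves --pt "3.8 2.0 -0.7 0 0 0.12 5" --pt "7.6 4.0 -1.4 0 0 0.24 5" --pt "11.4 6.1 -2.1 0 0 0.36 5" --pt "15.2 8.1 -2.8 0 0 0.48 5" --pt "19 10.1 -3.5 0 0 0.6 5" --pt "22.8 12.1 -4.2 0 0 0.72 5" --pt "26.6 14.1 -4.9 0 0 0.84 5" --pt "30.8 16.3 -5.5 0 0 0.97 5" --pt "30.8 16.3 -5.5 0 0 0.97 5" --pt "30.8 16.3 -5.5 0 0 0.97 5"

```text
time: 2.45
position: [458.2, -340.0, 201.3]
tcp_rot: [-0.0, 0.808, 0.589, -0.0]
ft_force: [-0.4, -1.2, -0.5]
gripper_width: 50.3
```

```bash
cat >> h.py <<'E'
def pose():
    from scipy.spatial.transform import Rotation as R
    o=bot.observe(); q=o['tcp_rot']; M=R.from_quat([q[1],q[2],q[3],q[0]]).as_matrix()
    print('t',round(o['time'],2),'pos',np.round(o['position'],1),'y',np.round(M[:,1],3),'z',np.round(M[:,2],3),'F',np.round(o['ft_force'],1),'w',round(o['gripper_width'],1),'q',np.round(o['joints'],2))
    return o['position'],M
E
python3 - <<'E'
from h import *
pose()
s=snap('wrist','w1.png'); w=cloud(s); m=redm(s['img']); 
print(np.round(s['extrinsics'],3).tolist(),s['fovy'])
N,L,st,c=cv2.connectedComponentsWithStats(m.astype(np.uint8))
for i in range(1,N):
    if st[i,4]>50:
        q=L==i;p=w[q]; print(np.round(c[i]),st[i,4],np.round(np.nanpercentile(p,[2,50,98],axis=0),1).tolist())
r=w.reshape(-1,3); k=(r[:,2]>62)&(r[:,2]<72)&(abs(r[:,0]-458)<18)&(abs(r[:,1]+338)<18); P=r[k]
print(len(P), P.mean(0), cv2.minEnclosingCircle(P[:,:2].astype(np.float32)))
E
```

```text
t 2.45 pos [ 458.2 -340.   201.3] y [ 0.952 -0.305 -0.001] z [-0.001 -0.    -1.   ] F [-0.4 -1.2 -0.5] w 50.3 q [-0.76  0.16  0.11  1.52 -0.    1.13]
[[0.952, -0.291, -0.093, 481.174], [-0.306, -0.908, -0.286, -267.731], [-0.001, 0.301, -0.954, 319.519], [0.0, 0.0, 0.0, 1.0]] 66.1986076483694
[319. 224.] 436 [[447.8, -346.8, 40.1], [457.6, -334.3, 65.9], [464.1, -330.8, 67.9]]
485 [ 455.77529415 -338.77512476   66.88192368] ((455.57550048828125, -339.4389343261719), 8.991273880004883)
```

View pics/w1.png

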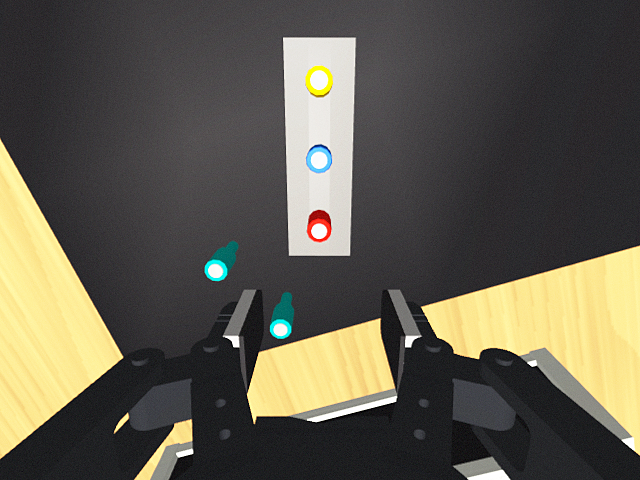

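The wrist view shows the red pin head at (319,230), centred between the jaws (~x 320), with both teal pins clear of the fingers. Descending.

Call:
apply_moves --pt "-0.2 0.1 -2 0 0 0 5" --pt "-0.2 0.1 -4 0 0 0 5" --pt "-0.2 0.1 -6 0 0 0 5" --pt "-0.2 0.1 -8 0 0 0 5" --pt "-0.2 0.1 -10 0 0 0 5" --pt "-0.2 0.1 -12 0 0 0 5" --pt "-0.2 0.1 -13.6 0 0 0 5" --pt "-0.2 0.1 -13.6 0 0 0 5" --pt "-0.2 0.1 -13.6 0 0 0 3" --pt "-0.2 0.1 -13.6 0 0 0 2" --force 40

```text
time: 3.75
position: [456.5, -340.1, 66.8]
tcp_rot: [0.001, 0.808, 0.589, -0.0]
ft_force: [-0.2, 0.7, 0.1]
gripper_width: 20.0
```

Call:
apply_moves --pt "0 0 0 0 0 0 1" --pt "0 0 0 0 0 0 1" --pt "0 0 0 0 0 0 1" --pt "0 0 0 0 0 0 1" --pt "0 0 2 0 0 0 1" --pt "0 0 5 0 0 0 1" --pt "0 0 9 0 0 0 1" --pt "0 0 13 0 0 0 1" --pt "0 0 16 0 0 0 1" --pt "0 0 16 0 0 0 1" --force 40

```text
time: 5.0
position: [458.0, -341.4, 230.4]
tcp_rot: [0.005, 0.808, 0.589, 0.001]
ft_force: [0.1, -0.1, -0.9]
gripper_width: 16.4
```

Run:
```python
from h import *
pose()
s=snap('wrist'); cv2.imwrite('pics/w2.png',s['img'][200:,100:540,::-1])
w=cloud(s); m=redm(s['img']); p=w[m]; print(m.sum(),np.round(np.nanpercentile(p,[2,50,98],axis=0),1).tolist())
```

```text
t 5.0 pos [ 458.  -341.4  230.4] y [ 0.952 -0.306  0.008] z [ 0.006 -0.007 -1.   ] F [ 0.1 -0.1 -0.9] w 16.4 q [-0.76  0.15  0.16  1.57 -0.    1.12]
2171 [[450.3, -348.1, 201.8], [459.9, -334.5, 225.8], [466.4, -331.9, 231.2]]
```

View pics/w2.png

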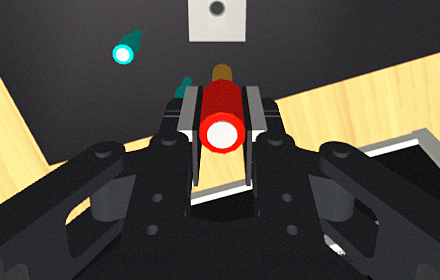

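The pin is held upright and its hole is empty. Next I'll move near the jack so the wrist camera can see it.

Call:
apply_moves --pt "1.6 4.3 0 0 0 0 1" --pt "3.2 8.6 0 0 0 0 1" --pt "4.8 12.9 0 0 0 0 1" --pt "6.4 17.2 0 0 0 0 1" --pt "8.0 21.5 0 0 0 0 1" --pt "9.6 25.8 0 0 0 0 1" --pt "11.2 30.1 0 0 0 0 1" --pt "12.9 34.4 0 0 0 0 1" --pt "12.9 34.4 0 0 0 0 1" --pt "12.9 34.4 0 0 0 0 1"

```text
time: 6.3
position: [585.4, 3.2, 226.2]
tcp_rot: [0.002, 0.808, 0.589, -0.001]
ft_force: [-0.3, 0.4, 0.1]
gripper_width: 16.5
```

```bash
cat > meas.py <<'E'
from h import *
import sys
P,M=pose()
def ring(s,w):
    m=redm(s['img'])&(abs(w[...,2]-108)<6)&(abs(w[...,0]-614)<30)&(abs(w[...,1]-89)<30)
    xy=onplane(s,m,107); 
    if len(xy)<20: print('few',len(xy));return
    e=cv2.minEnclosingCircle(xy.astype(np.float32)); A=np.c_[2*xy,np.ones(len(xy))]; c=np.linalg.lstsq(A,(xy**2).sum(1),rcond=None)[0]
    print('ring n',m.sum(),'enc',np.round(e[0],1),round(e[1],1),'fit',np.round(c[:2],1),'z',np.round(np.nanmedian(w[m][:,2]),1))
for n in sys.argv[2:]:
    s=snap(n,sys.argv[1]+n+'.png'); w=cloud(s); print(n); ring(s,w); np.savez(sys.argv[1]+n+'.npz',w=w,**{k:s[k] for k in ('img','fovy','cx','cy','extrinsics')})
E
python3 meas.py j1 wrist scene side
```

```text
t 6.3 pos [585.4   3.2 226.2] y [ 0.952 -0.306  0.002] z [ 0.    -0.004 -1.   ] F [-0.3  0.4  0.1] w 16.5 q [-0.11  0.2   0.21  1.58 -0.    1.77]
wrist
ring n 862 enc [616.9  87.2] 13.7 fit [616.9  87.2] z 108.5
scene
ring n 57 enc [614.2  89.1] 13.8 fit [614.1  88.8] z 108.9
side
few 13
```

View pics/j1wrist.png

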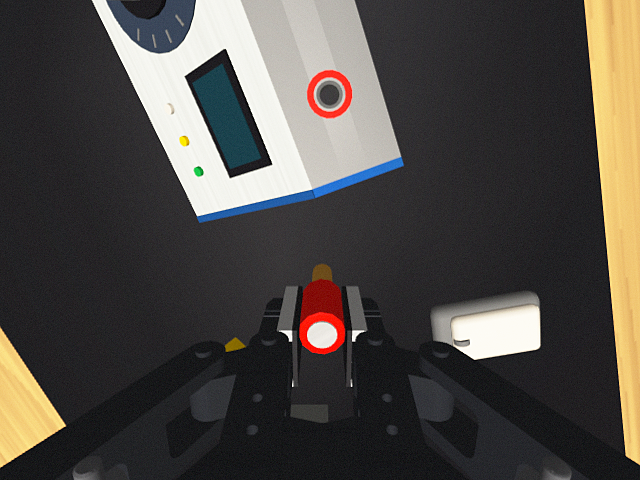

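The wrist view shows the jack ring at (330,94) and the held pin's head at (322,333). I'll measure the pin's in-hand offset with this same camera.

```bash
cat > inhand.py <<'E'
from h import *
def inhand(s,P,M):
    "pin shaft and head axis in the wrist picture vs TCP, tool down"
    w=cloud(s); d=w-P; near=np.hypot(d[...,0],d[...,1])<22
    h=hsv(s['img'])
    top=near&(d[...,2]>-4)&(d[...,2]<6)&(np.hypot(d[...,0],d[...,1])<14)
    p=d[top]; zt=np.median(p[:,2]); r=redm(s['img'])
    N,L,st,c=cv2.connectedComponentsWithStats((top).astype(np.uint8)); i=1+st[1:,4].argmax()
    xy=onplane(s,L==i,P[2]+zt)-P[:2]
    e=cv2.minEnclosingCircle(xy.astype(np.float32)); print('top z-tcp',round(zt,1),'centre-tcp',np.round(e[0],1),'r',round(e[1],1),'n',st[i,4])
    br=near&(abs(h[...,0]-18)<8)&(h[...,1]>90)&(d[...,2]<-25)
    if br.sum()>30:
        q=d[br]; k=abs(q[:,2]+48)<14; c=M[:,2]*0
        print('brass n',br.sum(),'mean',np.round(q.mean(0),1),'along jaws',np.round(np.percentile(q@M[:,1],[3,50,97]),1),'along x',np.round(np.percentile(q@M[:,0],[50,97]),1),'zmin',np.round(np.percentile(q[:,2],2),1))
E
python3 - <<'E'
from inhand import *
P,M=pose(); inhand(np.load('j1wrist.npz'),P,M)
E
```

```text
t 6.45 pos [585.7   2.1 227.4] y [ 0.951 -0.308  0.004] z [ 0.002 -0.004 -1.   ] F [ 0.  -0.2 -0.5] w 16.6 q [-0.11  0.2   0.21  1.58 -0.    1.77]Traceback (most recent call last):
  File "<stdin>", line 2, in <module>
  File "inhand.py", line 4, in inhand
    w=cloud(s); d=w-P; near=np.hypot(d[...,0],d[...,1])<22
  File "h.py", line 9, in cloud
    v,u=np.mgrid[0:480,0:640]; z=s['z_map'].astype(float)
                                 ~^^^^^^^^^
    raise KeyError(f"{key} is not a file in the archive") from None
KeyError: 'z_map is not a file in the archive'
```

Call:
apply_moves --pt "0.5 1.4 0 0 0 0 1" --pt "1.0 2.8 0 0 0 0 1" --pt "1.6 4.2 0 0 0 0 1" --pt "2.1 5.6 0 0 0 0 1" --pt "2.6 7.0 0 0 0 0 1" --pt "3.2 8.4 0 0 0 0 1" --pt "3.2 8.4 -1.2 0 0 0 1" --pt "3.2 8.4 -2.4 0 0 0 1" --pt "3.2 8.4 -3.6 0 0 0 1" --pt "3.2 8.4 -3.6 0 0 0 1"

```text
time: 7.7
position: [616.4, 85.5, 189.1]
tcp_rot: [0.001, 0.809, 0.588, -0.002]
ft_force: [-0.4, -0.9, -0.6]
gripper_width: 16.6
```

Run:
```python
from inhand import *
P,M=pose(); s=snap('wrist','j2.png'); inhand(s,P,M)
w=cloud(s); m=redm(s['img'])&(abs(w[...,2]-108)<7)
xy=onplane(s,m,107); A=np.c_[2*xy,np.ones(len(xy))]; c=np.linalg.lstsq(A,(xy**2).sum(1),rcond=None)[0]; print('ring fit',len(xy),c[:2],np.sqrt(c[2]+c[0]**2+c[1]**2))
cv2.imwrite('pics/j2c.png',cv2.resize(s['img'][200:440,220:420,::-1],None,fx=2.5,fy=2.5,interpolation=cv2.INTER_CUBIC))
```

```text
t 7.7 pos [616.4  85.5 189.1] y [ 0.951 -0.309 -0.   ] z [-0.002 -0.005 -1.   ] F [-0.4 -0.9 -0.6] w 16.6 q [ 0.03  0.3   0.25  1.52 -0.    1.92]
top z-tcp 0.1 centre-tcp [-0.3 -0.5] r 15.7 n 2009
brass n 258 mean [  0.8   4.  -48.1] along jaws [-4.6 -0.7  4. ] along x [4.6 5.5] zmin -56.7
ring fit 743 [616.80321668  86.85435283] 11.869929772889753
```

View pics/j2c.png

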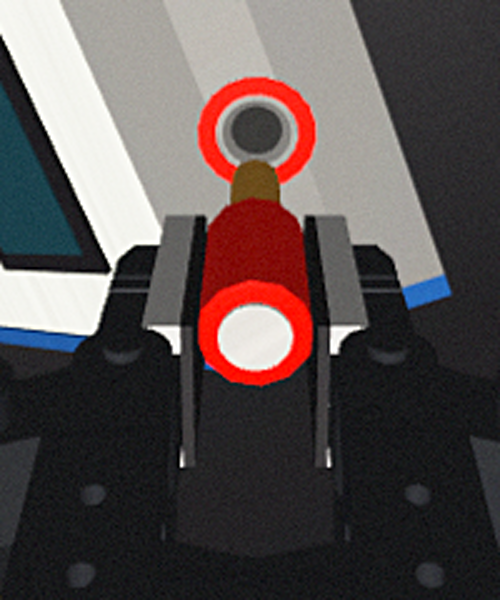

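Call:
apply_moves --pt "0.07 0.12 -0.4 0 0 0 1" --pt "0.07 0.12 -0.8 0 0 0 1" --pt "0.07 0.12 -1.2 0 0 0 1" --pt "0.07 0.12 -1.6 0 0 0 1" --pt "0.07 0.12 -1.8 0 0 0 1" --pt "0.07 0.12 -1.8 0 0 0 1" --pt "0.07 0.12 -1.8 0 0 0 1" --pt "0.07 0.12 -1.8 0 0 0 1" --pt "0.07 0.12 -1.8 0 0 0 1" --pt "0.07 0.12 -1.8 0 0 0 1"

```text
time: 9.0
position: [617.7, 86.8, 172.3]
tcp_rot: [0.002, 0.809, 0.588, -0.001]
ft_force: [-0.2, -0.2, -0.4]
gripper_width: 16.3
```

Run:
```python
from inhand import *
for _ in range(3):
    P,M=pose(); s=snap('wrist'); inhand(s,P,M)
    w=cloud(s); m=redm(s['img'])&(abs(w[...,2]-108)<7)
    xy=onplane(s,m,107); A=np.c_[2*xy,np.ones(len(xy))]; c=np.linalg.lstsq(A,(xy**2).sum(1),rcond=None)[0]; d=c[:2]-P[:2]; print('ring fit',len(xy),c[:2],np.sqrt(c[2]+c[0]**2+c[1]**2),'rel jaws',d@M[:2,1],'rel x',d@M[:2,0])
s=snap('side'); w=cloud(s)
u,v=map(int,proj(s,[616,87,120])); cv2.imwrite('pics/j3c.png',cv2.resize(np.hstack([s['img'][v-40:v+40,u-50:u+50,::-1]]),None,fx=5,fy=5,interpolation=cv2.INTER_CUBIC))
```

```text
t 9.0 pos [617.7  86.8 172.3] y [ 0.951 -0.309  0.002] z [ 0.    -0.004 -1.   ] F [-0.2 -0.2 -0.4] w 16.3 q [ 0.03  0.3   0.22  1.49 -0.    1.92]
top z-tcp 0.0 centre-tcp [ 0.1 -0.9] r 15.7 n 1994
brass n 278 mean [  0.8   3.7 -49.3] along jaws [-4.8 -0.2  4.2] along x [4.6 5.5] zmin -78.2
ring fit 808 [616.72253045  87.00349074] 11.794838487365936 rel jaws -1.005766085791371 rel x -0.10447651915828617
t 9.05 pos [617.7  86.8 172.3] y [ 0.951 -0.309  0.002] z [ 0.    -0.004 -1.   ] F [-0.1  0.2 -0.7] w 16.7 q [ 0.03  0.3   0.22  1.49 -0.    1.92]
top z-tcp 0.0 centre-tcp [-0.5 -0.8] r 15.9 n 2009
brass n 279 mean [  0.8   3.6 -49.3] along jaws [-4.9 -0.2  4.2] along x [4.6 5.5] zmin -76.5
ring fit 811 [613.93631883 100.79352088] 16.764607229339994 rel jaws -7.896837743193951 rel x 12.141068012321323
t 9.1 pos [617.7  86.8 172.3] y [ 0.951 -0.309  0.002] z [ 0.    -0.004 -1.   ] F [-0.2  0.6 -0.6] w 16.5 q [ 0.03  0.3   0.22  1.49 -0.    1.92]
top z-tcp 0.1 centre-tcp [-0.2 -0.4] r 15.4 n 1990
brass n 279 mean [  0.8   3.6 -49.3] along jaws [-5.  -0.2  4.2] along x [4.6 5.4] zmin -77.1
ring fit 815 [616.71325005  87.01084059] 11.790249242304778 rel jaws -0.9840655000148512 rel x -0.09040150043626195
```

Call:
apply_moves --pt "-0.06 0 0 0 0 0 1" --pt "-0.06 0 -0.3 0 0 0 1" --pt "-0.06 0 -0.6 0 0 0 1" --pt "-0.06 0 -0.9 0 0 0 1" --pt "-0.06 0 -1.2 0 0 0 1" --pt "-0.06 0 -1.5 0 0 0 1" --pt "-0.06 0 -1.8 0 0 0 1" --pt "-0.06 0 -2.1 0 0 0 1" --pt "-0.06 0 -2.1 0 0 0 1" --pt "-0.06 0 -2.1 0 0 0 1"

```text
time: 10.45
position: [617.1, 86.8, 151.4]
tcp_rot: [0.002, 0.809, 0.588, -0.001]
ft_force: [1.0, 0.2, 0.5]
gripper_width: 16.4
```

Run:
```python
from inhand import *
P,M=pose(); s=snap('wrist'); inhand(s,P,M)
```

```text
t 10.45 pos [617.1  86.8 151.4] y [ 0.951 -0.309  0.002] z [ 0.    -0.004 -1.   ] F [1.  0.2 0.5] w 16.4 q [ 0.03  0.31  0.18  1.45 -0.    1.92]
top z-tcp 0.0 centre-tcp [-0.3 -0.5] r 15.8 n 2013
brass n 159 mean [  0.8   4.  -44.5] along jaws [-5.  -0.7  4.1] along x [4.6 5.6] zmin -50.8
```

Insertion is free so far: the tip is about 16 mm in with almost no force. Going to the bottom.

Call:
apply_moves --pt "0 0 -0.3 0 0 0 1" --pt "0 0 -0.6 0 0 0 1" --pt "0 0 -0.9 0 0 0 1" --pt "0 0 -1.1 0 0 0 1" --pt "0 0 -1.25 0 0 0 1" --pt "0 0 -1.35 0 0 0 1" --pt "0 0 -1.42 0 0 0 1" --pt "0 0 -1.48 0 0 0 1" --pt "0 0 -1.5 0 0 0 1" --pt "0 0 -1.5 0 0 0 1"

```text
time: 11.75
position: [617.2, 86.8, 137.9]
tcp_rot: [0.002, 0.809, 0.588, -0.001]
ft_force: [-2.2, -0.7, 5.2]
gripper_width: 16.7
```

Contact at 5 N where full depth was expected, so I'll release and back off upward.

Call:
apply_moves --pt "0 0 0 0 0 0 4.5" --pt "0 0 0 0 0 0 4.5" --pt "0 0 0 0 0 0 4.5" --pt "0 0 0 0 0 0 4.5" --pt "0 0 2 0 0 0 4.5" --pt "0 0 4 0 0 0 4.5" --pt "-0.8 -2.0 6 0 0 0 4.5" --pt "-1.6 -4 8 0 0 0 4.5" --pt "-2.4 -6.0 9 0 0 0 4.5" --pt "-2.4 -6.0 9 0 0 0 4.5"

```text
time: 13.0
position: [593.1, 24.5, 229.5]
tcp_rot: [0.003, 0.81, 0.587, 0.0]
ft_force: [0.1, -0.2, -0.1]
gripper_width: 44.9
```

Run:
```python
from h import *
P,M=pose(); s=snap('wrist','k1.png'); w=cloud(s); r=w.reshape(-1,3)
k=(r[:,2]>125)&(abs(r[:,0]-617)<18)&(abs(r[:,1]-87)<18); p=r[k]; print('pin top z',np.round(np.percentile(p[:,2],[5,50,95]),1),'c',cv2.minEnclosingCircle(p[:,:2].astype(np.float32)),len(p))
k=(abs(r[:,2]-108)<5)&(abs(r[:,0]-617)<30)&(abs(r[:,1]-87)<45)&(np.hypot(r[:,0]-617,r[:,1]-87)>16); print('ledge z',np.median(r[k,2]))
# panel plane from scene of side camera
s=snap('side'); w=cloud(s); r=w.reshape(-1,3)
for q in ['knob_top']:
    d=bot.silhouettes('side',q)
    for x in d[:2]: print(x['conf'],x['uv'])
```

```text
t 13.0 pos [593.1  24.5 229.5] y [ 0.95  -0.312  0.005] z [ 0.004 -0.005 -1.   ] F [ 0.1 -0.2 -0.1] w 44.9 q [-0.07  0.22  0.24  1.58 -0.    1.82]
pin top z [136.7 138.  139.4] c ((616.9571533203125, 87.11491394042969), 8.926667213439941) 822
ledge z 107.79852413151987
0.89 [234.2, 180.7]
```

View pics/k1.png

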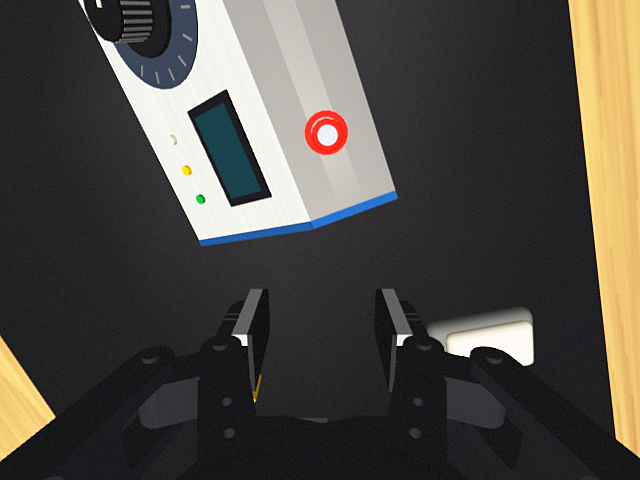

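The wrist view shows the pin home: its head sits on the ring at (326,133), with its top 30.2 mm above the ledge, and it is released. Next is the knob; first the panel plane and a rough knob position.

Run:
```python
from h import *
from scipy.spatial.transform import Rotation as R
P,M=pose()
for n in ['side','wrist']:
    s=snap(n); w=cloud(s); h=hsv(s['img']); r=w.reshape(-1,3)
    m=((h[...,1]<60)&(h[...,2]>150)).ravel()&(r[:,2]>35)&(r[:,2]<102)&(r[:,0]>440)&(r[:,0]<600)&(r[:,1]>30)&(r[:,1]<300)
    p=r[m]
    for _ in range(5):
        c=p.mean(0); nv=np.linalg.svd(p-c,full_matrices=False)[2][2]; nv*=np.sign(nv[2]); d=(p-c)@nv; p=p[abs(d)<3]
    print(n,len(p),'c',np.round(c,1),'n',np.round(nv,3),'psi',round(np.arctan2(-nv[1],-nv[0]),3),'tilt',round(np.degrees(np.arccos(nv[2])),1))
    # knob: points 25..36 above plane
    d=(r-c)@nv; k=(d>24)&(d<36)&(r[:,2]>40)&(r[:,0]>450)&(r[:,0]<600)&(r[:,1]>130)&(r[:,1]<290)
    if k.sum()>20: print('knob top',k.sum(),np.round(np.median(r[k],0),1),np.round(np.nanpercentile(r[k],[3,97],axis=0),1).tolist(),'h',np.median(d[k]))
    m=redm(s['img']).ravel()&(abs(d)<10)&(r[:,1]>120)&(r[:,1]<280)&(r[:,0]>450); 
    if m.sum(): print('zero mark',m.sum(),np.round(np.nanmedian(r[m],0),1))
```

```text
t 13.15 pos [592.8  26.6 227.1] y [ 0.951 -0.309  0.002] z [ 0.    -0.004 -1.   ] F [-0.4  0.3 -0.2] w 45.0 q [-0.07  0.22  0.23  1.58 -0.    1.82]
side 3032 c [529.2 136.7  66.9] n [-0.57  -0.026  0.821] psi 0.045 tilt 34.8
knob top 198 [511.6 196.2  91.9] [[499.1, 180.9, 83.3], [526.1, 214.3, 101.5]] h 29.42910661620212
zero mark 17 [561.  199.4  92.7]
wrist 14119 c [532.6 108.2  70.7] n [-0.572 -0.024  0.82 ] psi 0.042 tilt 34.9
knob top 1699 [512.4 191.8  94.9] [[497.6, 180.2, 85.3], [526.1, 205.2, 102.7]] h 29.725691880795218
```

Run:
```python
from h import *
from scipy.spatial.transform import Rotation as R
P,M=pose()
z=np.array([.572,.025,-.820]); y=np.array([-.043,.999,0]); y-=z*(y@z); y/=np.linalg.norm(y); z/=np.linalg.norm(z); T=np.c_[np.cross(y,z),y,z]
print(R.from_matrix(T@M.T).as_rotvec())
D=R.from_euler('z',1.93).as_matrix(); print(R.from_matrix(T@(D@M).T).as_rotvec())
```

```text
t 13.25 pos [592.8  27.1 226.8] y [ 0.951 -0.308  0.001] z [-0.    -0.004 -1.   ] F [-0.9  0.4 -0.8] w 45.0 q [-0.07  0.22  0.23  1.58 -0.    1.82]
[-0.5634827  -0.42771622  1.85953134]
[ 0.02632147 -0.60503083 -0.00291739]
```

Call:
apply_moves --pt "-1.2 1.4 0 0 0 0.17 4.5" --pt "-2.6 3.0 0 0 0 0.34 4.5" --pt "-4.0 4.7 0 0 0 0.51 4.5" --pt "-5.4 6.3 0 0 0 0.68 4.5" --pt "-6.8 8.0 0 0 0 0.85 4.5" --pt "-8.2 9.6 0 0 0 1.02 4.5" --pt "-9.6 11.3 0 0 0 1.19 5" --pt "-11 13 0 0 0 1.36 5.5" --pt "-12.5 14.8 0 0 0 1.53 6" --pt "-14.3 16.7 0 0 0 1.7 6"

```text
time: 14.5
position: [448.9, 195.2, 226.0]
tcp_rot: [0.001, 0.089, 0.996, 0.0]
ft_force: [0.0, 0.6, 0.7]
gripper_width: 59.9
```

Run:
```python
from h import *
from scipy.spatial.transform import Rotation as R
P,M=pose()
z=np.array([.572,.025,-.820]); y=np.array([-.043,.999,0]); y-=z*(y@z); y/=np.linalg.norm(y); z/=np.linalg.norm(z); T=np.c_[np.cross(y,z),y,z]
print(R.from_matrix(T@M.T).as_rotvec(), (np.array([449.5,193.3,183])-P)/10)
```

```text
t 14.5 pos [448.9 195.2 226. ] y [0.177 0.984 0.001] z [ 0.003  0.    -1.   ] F [0.  0.6 0.7] w 59.9 q [ 0.27 -0.05 -0.06  1.56 -0.    0.45]
[-0.04107431 -0.60662317  0.21372087] [ 0.05541926 -0.18668978 -4.29796133]
```

Call:
apply_moves --pt "0 0 -0.6 -0.006 -0.087 0.03 6" --pt "0 0 -1.2 -0.012 -0.174 0.06 6" --pt "0 -0.1 -1.8 -0.018 -0.26 0.09 6" --pt "0 -0.1 -2.4 -0.024 -0.347 0.12 6" --pt "0 -0.1 -3.0 -0.03 -0.434 0.153 6" --pt "0 -0.2 -3.6 -0.036 -0.52 0.184 6" --pt "0 -0.2 -4.3 -0.041 -0.607 0.214 6" --pt "0 -0.2 -4.3 -0.041 -0.607 0.214 6" --pt "0 -0.2 -4.3 -0.041 -0.607 0.214 6" --pt "0 -0.2 -4.3 -0.041 -0.607 0.214 6"

```text
time: 15.75
position: [450.3, 193.6, 185.3]
tcp_rot: [0.301, -0.02, 0.953, 0.007]
ft_force: [0.8, 0.1, -0.6]
gripper_width: 60.0
```

```bash
cat > knob.py <<'E'
from h import *
import sys
P,M=pose(); s=snap('wrist',sys.argv[1]); w=cloud(s); h=hsv(s['img']); r=w.reshape(-1,3); img=s['img']
n0=np.array([-.573,-.025,.819]); 
m=((h[...,1]<60)&(h[...,2]>150)).ravel()&(abs((r-[530,197,68])@n0)<8)&(abs(r[:,1]-190)<120); p=r[m]
for _ in range(5):
    c=p.mean(0); n=np.linalg.svd(p-c,full_matrices=False)[2][2]; n*=np.sign(n[2]); p=p[abs((p-c)@n)<2.5]
print('plane n',np.round(n,3),len(p),'c',np.round(c,1))
up=np.cross(np.cross(n,[0,0,1]),n); up/=np.linalg.norm(up); lf=np.cross(n,up)   # up slope; left (+y)
f=240/np.tan(np.radians(s['fovy'])/2); E=np.array(s['extrinsics'])
def cast(mask,hh):
    v,u=np.nonzero(mask); d=np.stack([(u-s['cx'])/f,(v-s['cy'])/f,np.ones(len(u))],-1)@E[:3,:3].T
    t=((c+hh*n-E[:3,3])@n)/(d@n); return E[:3,3]+d*t[:,None]
d=((w-c)@n)
# knob end face
k=(abs(d-30)<3)&(np.linalg.norm(w-[512.4,196,93],axis=-1)<30)
N,L,st,_=cv2.connectedComponentsWithStats(k.astype(np.uint8)); i=1+st[1:,4].argmax(); k=L==i
q=w[k]; a=np.c_[q@up,q@lf].astype(np.float32); (e,rad)=cv2.minEnclosingCircle(a); top=e[0]*up+e[1]*lf+n*(c@n+30)
print('knob top',np.round(top,1),'r',round(rad,1),'n',k.sum(),'h',np.round(np.median(d[k]),1))
# red mark
m=redm(img)&(abs(d)<8)&(np.linalg.norm(w-top,axis=-1)<70)
X=cast(m,2)-top if m.sum() else None
za=None
if m.sum()>20:
    x=np.median(X,0); za=np.arctan2(x@lf,x@up); print('mark n',m.sum(),'r',np.round(np.hypot(x@lf,x@up),1),'ang',round(za,3))
# white pointer on end face and on disc
wh=(h[...,1]<70)&(h[...,2]>130)
for nm,hh,r0,r1 in(('face',30,3,17.5),('disc',6,20,38)):
    v=w-top; rr=np.hypot(v@up,v@lf); m=wh&(abs(d-hh)<4)&(rr>r0)&(rr<r1)
    if m.sum()>5:
        X=cast(m,hh)-top; A=np.arctan2(X@lf,X@up); an=np.angle(np.exp(1j*A).mean()); x=X.mean(0); print(nm,m.sum(),'ang',round(an,3),'spread',round(np.std(np.angle(np.exp(1j*(A-an)))),3),'c',np.round([x@up,x@lf],1))
E
python3 knob.py n1.png
```

```text
t 15.75 pos [450.3 193.6 185.3] y [-0.043  0.999  0.001] z [ 0.574  0.026 -0.819] F [ 0.8  0.1 -0.6] w 60.0 q [ 0.38 -0.65 -0.73  0.91 -0.19  0.28]
plane n [-0.573 -0.024  0.819] 30488 c [519.3 170.6  62.9]
knob top [510.  197.8  93.8] r 18.6 n 2290 h 30.0
mark n 213 r 41.2 ang 0.002
face 129 ang 1.054 spread 0.173 c [5.  8.6]
disc 111 ang 1.034 spread 0.112 c [15.4 25.9]
```

View pics/n1.png

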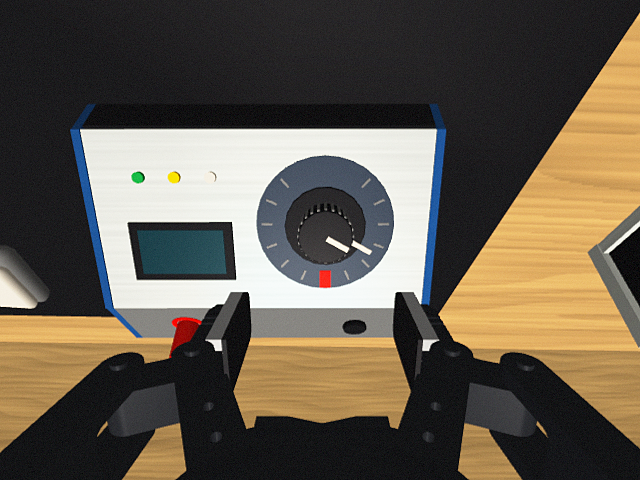

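The pointer is at (350,243) and the red mark at (325,278). The knob stands at about 1.04 rad, so it must turn about 1.04 clockwise. Approaching along the axis now.

Call:
apply_moves --pt "0.7 0.1 -1.1 0 0 0 6" --pt "1.4 0.2 -2.2 0 0 0 6" --pt "2.1 0.2 -3.3 0 0 0 6" --pt "2.8 0.3 -4.4 0 0 0 6" --pt "3.5 0.3 -5.5 0 0 0 6" --pt "4.2 0.4 -6.6 0 0 0 6" --pt "5.0 0.4 -7.7 0 0 0 6" --pt "5.7 0.4 -8.7 0 0 0 6" --pt "5.7 0.4 -8.7 0 0 0 6" --pt "5.7 0.4 -8.7 0 0 0 5"

```text
time: 17.05
position: [507.4, 197.6, 98.3]
tcp_rot: [0.301, -0.02, 0.953, 0.007]
ft_force: [0.4, 0.2, -0.3]
gripper_width: 50.2
```

Run:
```python
from h import *
P,M=pose(); d=P-[510,197.8,93.8]; print('in tool axes',np.round(M.T@d,1))
```

```text
t 17.05 pos [507.4 197.6  98.3] y [-0.043  0.999  0.001] z [ 0.574  0.026 -0.818] F [ 0.4  0.2 -0.3] w 50.2 q [ 0.34 -0.43 -0.77  0.64 -0.17  0.24]
in tool axes [-0.5 -0.1 -5.2]
```

Call:
apply_moves --pt "0 0 0 0 0 0 3" --pt "0 0 0 0 0 0 3" --pt "0 0 0 0 0 0 3" --pt "0 0 0 0 0 0 3" --pt "0 0 0 0 0 0 3" --pt "0 0 0 0 0 0 3" --pt "0 0 0 0 0 0 3" --pt "0 0 0 0 0 0 3" --pt "0 0 0 0 0 0 3" --pt "0 0 0 0 0 0 3" --force 30

```text
time: 18.3
position: [507.5, 198.4, 99.3]
tcp_rot: [0.302, -0.021, 0.953, 0.008]
ft_force: [-5.4, 2.2, 5.0]
gripper_width: 34.7
```

Call:
apply_moves --pt "0 0 0 0.07 0.003 -0.1 3" --pt "0 0 0 0.14 0.006 -0.2 3" --pt "0 0 0 0.21 0.009 -0.3 3" --pt "0 0 0 0.28 0.012 -0.4 3" --pt "0 0 0 0.35 0.015 -0.5 3" --pt "0 0 0 0.42 0.018 -0.6 3" --pt "0 0 0 0.49 0.021 -0.7 3" --pt "0 0 0 0.56 0.024 -0.8 3" --pt "0 0 0 0.596 0.025 -0.852 3" --pt "0 0 0 0.596 0.025 -0.852 3"

```text
time: 19.55
position: [507.1, 197.7, 99.0]
tcp_rot: [0.26, 0.456, 0.837, 0.155]
ft_force: [-5.9, -1.3, 3.0]
gripper_width: 34.6
```

```bash
python3 knob.py n2.png
```

```text
t 19.55 pos [507.1 197.7  99. ] y [0.683 0.536 0.496] z [ 0.576  0.022 -0.817] F [-5.9 -1.3  3. ] w 34.6 q [ 0.34 -0.43 -0.77  0.64 -0.17  1.29]
plane n [-0.573 -0.024  0.819] 46957 c [517.  220.2  62.8]
knob top [507.8 201.8  92.5] r 24.5 n 6582 h 30.0
face 355 ang -0.363 spread 0.809 c [ 8.7 -2.5]
disc 27 ang 1.786 spread 0.547 c [-6.8 31.1]
```

Rotation done. I'll release and back off along the axis to look.

Call:
apply_moves --pt "0 0 0 0 0 0 6" --pt "0 0 0 0 0 0 6" --pt "0 0 0 0 0 0 6" --pt "0 0 0 0 0 0 6" --pt "-1.1 0 1.6 0 0 0 6" --pt "-2.2 -0.1 3.2 0 0 0 6" --pt "-3.3 -0.1 4.8 0 0 0 6" --pt "-4.5 -0.2 6.4 0 0 0 6" --pt "-6.0 -0.3 8.6 0 0 0 6" --pt "-6.0 -0.3 8.6 0 0 0 6"

```text
time: 20.85
position: [448.1, 195.4, 188.2]
tcp_rot: [0.261, 0.455, 0.836, 0.157]
ft_force: [0.6, 0.6, 0.6]
gripper_width: 59.8
```

```bash
python3 knob.py n3.png
```

```text
t 20.85 pos [448.1 195.4 188.2] y [0.68  0.536 0.501] z [ 0.58   0.024 -0.814] F [0.6 0.6 0.6] w 59.8 q [ 0.39 -0.66 -0.73  0.91 -0.2   1.33]
plane n [-0.573 -0.024  0.819] 26354 c [524.  190.   66.9]
knob top [509.7 197.6  93.8] r 18.8 n 2235 h 30.0
mark n 179 r 42.7 ang 0.026
face 124 ang 0.034 spread 0.168 c [10.   0.3]
disc 101 ang 0.012 spread 0.04 c [29.9  0.3]
```

View pics/n3.png

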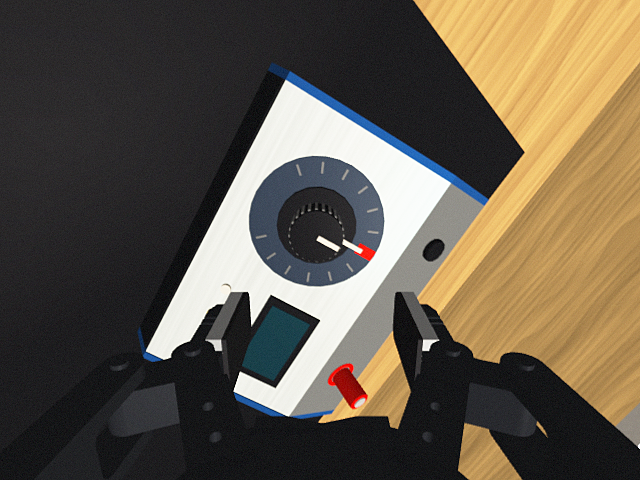

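The pointer (318,238)–(358,250) runs straight into the red mark at (366,253), an error of about 0.01 rad. The pin stands with its head on the ring at (345,385). One last numeric pin check, then hand in.

Run:
```python
from h import *
for n in ['scene','wrist']:
    s=snap(n); r=cloud(s).reshape(-1,3)
    k=(r[:,2]>125)&(abs(r[:,0]-617)<18)&(abs(r[:,1]-87)<18); p=r[k]; l=(abs(r[:,2]-108)<5)&(abs(r[:,0]-617)<25)&(abs(r[:,1]-87)<45)&(np.hypot(r[:,0]-617,r[:,1]-87)>18)
    print(n,len(p),'top',np.round(np.percentile(p[:,2],95),1),'ledge',np.median(r[l,2]),np.round(np.median(p,0),1))
pose(); print(bot.finish_job())
```

```text
scene 93 top 140.0 ledge 108.5716128364686 [621.6  85.8 135.7]
wrist 445 top 138.6 ledge 107.80454763403725 [611.4  90.4 134.1]
t 21.0 pos [447.  194.6 184. ] y [0.683 0.537 0.495] z [ 0.575  0.022 -0.818] F [ 0.3  0.7 -0.7] w 60.2 q [ 0.39 -0.65 -0.73  0.91 -0.2   1.33]
the job is handed in; nothing more can be done
None
```

I plugged the red pin into the red-ringed jack and let go of it. I then turned the knob about 1.04 rad clockwise to the zero mark, let go, backed off and handed the job in at 21 s. The hand-in reports no verdict.

- **Pin:** right after release, the wrist camera put the head top 30.2 mm above the ledge, against 30 mm when fully home. It also put the pin's axis within about 0.3 mm of the measured ring centre.
- **Final pin check:** the head-top reading was rougher, at 30.8 mm (wrist camera) and 31.4 mm (scene camera) above the ledge, still within the 3 mm limit. I did not measure the pin's tilt; it looked upright in the last wrist picture.
- **Camera disagreement:** the scene and wrist cameras disagreed by about 3 mm on where the jack is. I used the wrist camera, and the pin went in without resistance until it seated at about 5 N.
- **Knob:** the pointer measured 0.01 to 0.03 rad against the mark's 0.03, so it is well inside the 0.1 limit. The gripper was clear of everything, with near-zero wrist force.
- **Bystanders:** I did not re-measure the blue and yellow pins, mouse and cube at the end. The moves were planned clear of them, and no unexpected wrist force showed at the end of any move.

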